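# Key a knurled filter collar onto the photometer port and hold it home

### The arm

A 6-joint arm with a two-finger parallel gripper is mounted at the origin on a cart in front of the work surface, level with it; the furniture and walls round the work are solid. World frame = base frame: x ahead of the robot, y to its left, z up, the work surface at z = 0. Lengths are in mm, angles in rad, forces in N, time in s.
With the tool pointing down it reaches from about 325 to 850 mm from the base axis. Payload 4.4 kg.
Tool frame: the origin (TCP) lies between the finger pads, 19 mm behind the fingertips; this is the grasp point; z points along the fingers, y is the line along which they close (so a half turn about z gives the same grasp; the last joint's range is limited). The gripper opens to 94 mm and grips with 3 to 60 N. Pads are 16 mm wide; open, the fingers measure 119 mm over their backs; the gripper's body (75 mm by 177 mm) begins 78 mm behind the grasp point.
Start: joints at [1.149, 0.207, 1.542, -0, 1.393, -0.15], TCP at [153.824, 554.045, 224.247] pointing down, gripper open.
Joint ranges: [-2.73, 2.73], [-0.86, 2.22], [0.23, 2.46], [-1.11, 4.25], [0.08, 2.63], [-2.82, 2.82]. Speed limits (rad/s): [2.79, 2.79, 3.14, 3.14, 3.14, 3.14].

### API

Orientations are given as a unit quaternion [w, x, y, z].
In Python, from plant import ctrl, optics, order, readout gives the robot as it stands (ctrl), with the cameras (optics), the job (order) and the readings (readout).
- The arm moves only by the shell command python3 drive.py FILE, which reads ROWS from the file FILE. ROWS is a JSON object with one list for each field, all of the same length, 1 to 8, a row being the entries at one place: dx, dy, dz (the shift in normalised numbers (1 is 0.2 m)), twist (a turn about the tool's z in a scale on which 1.0 is pi rad), aperture (the finger opening in mm); each row shifts and turns the commanded pose from where the row before left it, along the tool's axes as they then stand; what a row does not reach is not made up. A row lasts 1/8 s, in which the tool goes at most 62.5 mm and 0.188 rad, less where a joint would pass 70% of its speed; a pose out of reach is approached as far as the arm can. The fingers move at their own pace and stop on an object; the grip force is fixed at half the most. Time passes only in rows, so rows that do not move let the fingers close. It prints the time, the measured TCP pose, the force, the opening and the grip force at its end. Shift and turn numbers lie between -1 and 1, and a call with a number outside is refused. Input that does not fit is refused with a message, and nothing moves.
- readout.read_state(): the state, without advancing time (a new reading comes with each control period).
- optics.get_image(name): name is "scene" or "side" or "wrist"; returns the picture (420x560x3 uint8, blue, green, red); there is no depth.
- optics.camera_model(name): a dict with "vfov" (degrees; the focal length in pixels is half the picture's height over the tangent of half this angle, whatever the lens; pixels are square), "cx", "cy" (the principal point, pixels), "rvec" (rotation vector, rad) and "tvec" (3), from world to camera coordinates, as OpenCV has them; the wrist camera has in their place "hand_eye" (4x4, takes a point from camera to tool coordinates, whose origin is the TCP and whose axes are the flange's). Camera axes: x right, y down, z forward; pixel columns grow to the right and rows downward; lengths in mm; the calibration is good to about 2 mm. A picture is of the moment at which its call begins: read the wrist's pose just before it. camera_model takes no time and is no camera call.
- order.sign_off(): hands the job in; it is judged then, once.
The state is a dict: "time_s": time; "joint_positions": joint angles; "joint_vel": joint speeds; "effort": joint torques, N m; "ee_pos": TCP position; "ee_rot": TCP orientation; "ft_force": force on the tool from outside, world axes, zero at the start; "torque": the same for the moment, N m; "gripper_width": finger opening in mm; "grip_force": force on a finger pad.
Only numpy, scipy, OpenCV 4.12 (cv2) and the standard library are available. Lean on these libraries where they do the work, as an engineer would, in place of code of your own. Each camera call takes 0.05 s, during which the arm holds its last target. There are 200 camera calls.

### The job

Set the knurled filter collar level over the steel barrel of the grey photometer head, then turn it under light pressure until the keyways hidden inside it drop over the barrel's brass pins. Push it fully home against the spring, down onto the shoulder, and finish while still holding it pushed home with the fingers. Do not knock over or push about the other things on the bench.

Things in the scene. Friction and masses are not known exactly. Their poses are not given: they have to be found in the camera images.
- collar: Loose knurled collar, dark, closed top, upright on the worktop, mouth down: 50 mm diameter, 46 mm high, 100 to 190 g. Origin: centre of its underside (the mouth); z up its axis. Grip the knurled side from above, e.g. with the TCP 33 mm above the underside. Inside, four keyways, 9 mm wide, 90 degrees apart, run up from the mouth; nothing outside marks them, and their bearing is not told.
- collar_top (a point): Centre of the collar's top face with its round amber filter glass, 46 mm above its underside. The mouth's bore is 33 mm in diameter and 26 mm deep; above that it is 44 mm wide, up to the underside of the closed top, 40 mm above the mouth.
- cell: Fixed grey photometer head, 130 x 110 x 40 mm, filter port in the middle of its top. Origin: centre of its underside on the worktop, below the port's axis; z up. On the axis, heights above the worktop: round aluminium shoulder, 58 mm across, face at 46 mm; steel barrel of 30 mm diameter up to 72 mm, then tapering to 20 mm diameter at 80 mm; out of its top stands a 12 mm thick plunger.
- pin_level (a point): On the port's axis at 60 mm, level with the upper sides of four brass pins, 5 mm thick, 90 degrees apart, reaching 21 mm from the axis. Their bearing is drawn anew each time, up to 11 degrees off the head's own axes. A collar whose keyways miss them rests on them level, underside here, and turns freely; within 90 degrees of turning either way it drops over them (within about 5 degrees of exact).
- shoulder (a point): Centre of the shoulder face on the port's axis, 46 mm above the worktop: the collar's underside belongs here when home. Once keyed it goes down from the pins 6 mm freely, then 8 mm against the spring. Nothing latches: let go, it rises 8 mm again.
- barrel_top (a point): Centre of the barrel's top end, 80 mm above the worktop.
- plunger (a joint): Brass spring plunger in the barrel's top. 0 = up (its tip 94 mm above the worktop), grows as it is pressed down, in m; 0.008 with the collar home. Its spring pushes up with 4 N at 0 and 7 N at 0.008.
- vial: Bystander: small white vial with a ridged white cap, 23 mm across, 52 mm high. Origin: centre of its underside.
- bottle: Bystander: small white bottle with a red cap, 44 mm across, 104 mm high. Origin: centre of its underside.
- tape: Bystander: roll of beige tape lying flat (the one nearer the robot), 104 mm across, 25 mm high. Origin: centre of its underside.
- dish: Bystander: closed white petri dish, 71 mm across, 15 mm high. Origin: centre of its underside.
- bench_timer: Bystander: white bench timer with three buttons, 66 x 66 x 21 mm. Origin: centre of its underside.

How it is judged:
By the outcome, as a careful person would: the job done as asked, in the order asked, and still so for the second after the job is handed in, while the arm keeps its last pose, push and grip.
It also fails if it takes over 58 s, if anything falls off the work surface, if the arm or the gripper's body presses on something with over 40 N, if the wrist force passes 120 N, or if a joint passes its speed limit or range.

## Working session

There is one attempt and no reset: what is moved stays moved. The work goes in short steps, Python scripts to look and compute and a shell command to move; the robot and the scene stay as the last step left them, time stands still between calls to the robot, and variables do not carry over. Pictures are saved under pics/ and viewed, at most 10 in all, crops included, and the job is handed in when it is done.

```bash
ls; mkdir -p pics; python3 - <<'E'
from plant import ctrl, optics, order, readout
import cv2
s=readout.read_state();print(s)
for n in("scene","side","wrist"):
    cv2.imwrite(f"pics/{n}0.png",optics.get_image(n));print(n,optics.camera_model(n))
E
```

```text
drive.py
pics
plant.py
{'time_s': 0.0, 'joint_positions': array([ 1.14948332e+00,  2.07414223e-01,  1.54291430e+00,  1.91371578e-05,
        1.39352343e+00, -1.50490601e-01]), 'joint_vel': array([ 0.00074792, -0.00196564,  0.00028509, -0.0003019 ,  0.00069566,
       -0.00041669]), 'effort': array([ 2.54467050e-04, -3.70891500e+01, -2.81413847e+01,  6.99344580e-02,
        3.61450994e-02, -1.53474421e-04]), 'ee_pos': array([153.51279359, 553.34303339, 223.11287297]), 'ee_rot': array([-3.27621100e-04,  1.34999356e-01,  9.90845042e-01, -1.08113791e-03]), 'ft_force': array([ 0.41368325, -0.50388588,  0.5526778 ]), 'torque': array([0.02924315, 0.00793381, 0.03454723]), 'grip_force': 0.0, 'gripper_width': 94.15522452249316}
scene {'vfov': 50.781553218487694, 'cx': 277.5462052085792, 'cy': 207.04462886206395, 'rvec': array([ 2.00147213, -0.98382575,  0.51859142]), 'tvec': array([-324.59708631,  334.26722576, 1290.42555745])}
side {'vfov': 51.687717572641525, 'cx': 272.4957986086842, 'cy': 207.29369535064976, 'rvec': array([ 0.09643126, -2.70853268,  1.55842244]), 'tvec': array([ 535.93780195,   77.07420851, 1299.61764674])}
wrist {'vfov': 58.39700981246649, 'cx': 275.8423915186629, 'cy': 206.4100232105587, 'hand_eye': array([[-7.74741642e-04, -9.72074080e-01, -2.34672925e-01,
         6.77993392e+01],
       [ 9.99998823e-01, -1.06396751e-03,  1.10585620e-03,
         1.49125306e+00],
       [-1.32465851e-03, -2.34671792e-01,  9.72073760e-01,
        -1.60046589e+02],
       [ 0.00000000e+00,  0.00000000e+00,  0.00000000e+00,
         1.00000000e+00]])}
```

View pics/scene0.png

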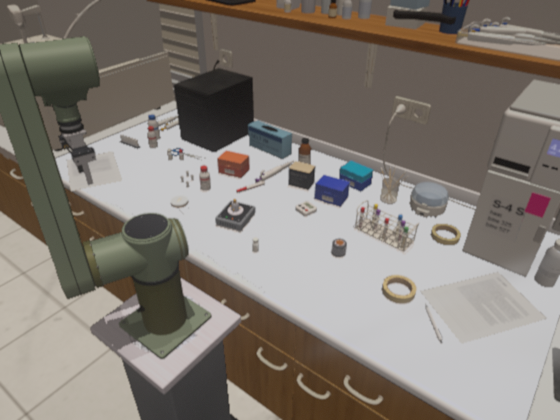

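View pics/side0.png

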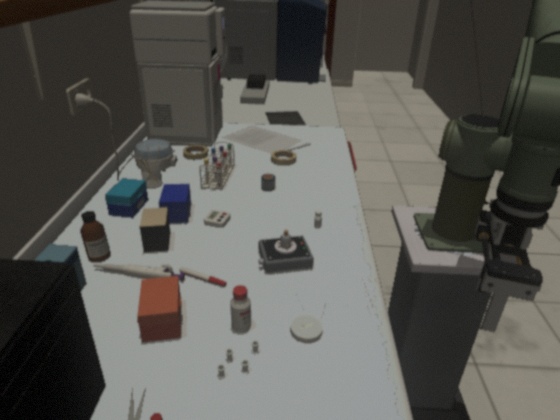

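The scene view shows the collar near (339,247) and the head near (236,210). In the side view they are at (268,182) and (286,250). I'll enlarge both.

```bash
python3 - <<'E'
import cv2,numpy as np
a=cv2.imread("pics/scene0.png");b=cv2.imread("pics/side0.png")
def c(i,x,y,w,h): return cv2.resize(i[y:y+h,x:x+w],None,fx=7,fy=7,interpolation=cv2.INTER_CUBIC)
cv2.imwrite("pics/c1.png",np.vstack([np.hstack([c(a,210,190,56,42),c(a,312,225,56,42)]),np.hstack([c(b,257,226,56,42),c(b,240,160,56,42)])]))
E
```

```text
(no output)
```

View pics/c1.png

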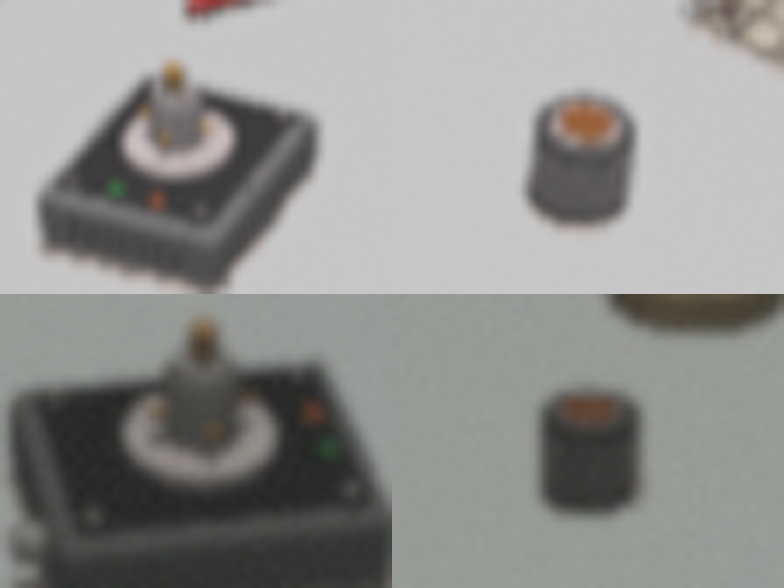

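The crops give these pixels:

| Point | Scene | Side |
|---|---|---|
| Plunger tip | (234.7,199.5) | (286,230) |
| Shoulder | (235.5,209.7) | (285.7,246.4) |
| Collar top | (339.7,242.4) | (268.3,176.3) |

```bash
cat > h.py <<'E'
from plant import ctrl, optics, order, readout
import cv2,numpy as np
from scipy.spatial.transform import Rotation as R
def cam(n,s=None):
    m=optics.camera_model(n);f=210/np.tan(np.radians(m["vfov"]/2))
    if n=="wrist":
        T=np.eye(4);q=s["ee_rot"];T[:3,:3]=R.from_quat([q[1],q[2],q[3],q[0]]).as_matrix();T[:3,3]=s["ee_pos"]
        W=T@m["hand_eye"];Rm=W[:3,:3].T;t=-Rm@W[:3,3]
    else: Rm=R.from_rotvec(m["rvec"]).as_matrix();t=m["tvec"]
    return f,m["cx"],m["cy"],Rm,t
def ray(c,p):
    f,cx,cy,Rm,t=c;return -Rm.T@t,Rm.T@np.array([(p[0]-cx)/f,(p[1]-cy)/f,1])
def atz(c,p,z):
    o,d=ray(c,p);return (o+d*(z-o[2])/d[2])[:2].round(1)
def proj(c,X):
    f,cx,cy,Rm,t=c;v=Rm@np.array(X,float)+t;return np.array([cx+f*v[0]/v[2],cy+f*v[1]/v[2]]).round(1)
def totool(s,d):
    q=s["ee_rot"];return R.from_quat([q[1],q[2],q[3],q[0]]).as_matrix().T@np.array(d)
E
python3 - <<'E'
from h import *
a=cam("scene");b=cam("side");s=readout.read_state();w=cam("wrist",s)
for n,p,q,z in(("tip",(234.7,199.5),(286,230),94),("sh",(235.5,209.7),(285.7,246.4),46),("col",(339.7,242.4),(268.3,176.3),46)):
    print(n,atz(a,p,z),atz(b,q,z))
for p in((255,248),): print("vial",atz(a,p,26),atz(b,(318,218),26))
for n,p,z in(("tape",(399,288),12),("dish",(179,201),7),("bottle",(205,178),52),("timer",(306,209),10)): print(n,atz(a,p,z))
print(R.from_quat(np.roll(s["ee_rot"],-1)).as_matrix().round(3))
p=[atz(a,q,40) for q in((210+42/7,190+203/7),(210+222/7,190+245/7),(210+316/7,190+120/7))]
print(p,[np.degrees(np.arctan2(*(p[i+1]-p[i])[::-1])) for i in(0,1)])
E
```

```text
tip [496.  172.8] [493.1 171.1]
sh [497.9 173.8] [492.1 176.7]
col [ 572.8 -238.3] [ 567.  -237.5]
vial [389.6 -12.2] [400.1  -7.8]
tape [ 530.8 -482.7]
dish [442.8 433.2]
bottle [584.4 422.1]
timer [708.7  -6.6]
[[-0.964  0.267 -0.001]
 [ 0.267  0.964 -0.002]
 [ 0.    -0.002 -1.   ]]
[array([415.4, 196.7]), array([446.3,  97.5]), array([563. , 131.6])] [np.float64(-72.69860969883261), np.float64(16.288480300446384)]
```

Careful with the scale: shifts go in shares of 0.2 m and turns go in shares of pi rad. That gives: -40.5 mm / 200 = -0.2025, -38 mm / 200 = -0.19.

```bash
echo '{"dx": [-0.19,-0.19,-0.19,-0.19,-0.19,-0.19,-0.19,-0.19],"dy": [-0.2025,-0.2025,-0.2025,-0.2025,-0.2025,-0.2025,-0.2025,-0.2025],"dz": [0.015,0.015,0.015,0.015,0.015,0.015,0.015,0.015],"twist": [0,0,0,0,0,0,0,0],"aperture": [94,94,94,94,94,94,94,94]}' > rows.txt && python3 drive.py rows.txt; echo '{"dx": [-0.19,-0.19,-0.19,-0.19,-0.19,-0.19,-0.19,0],"dy": [-0.2025,-0.2025,-0.2025,-0.2025,-0.2025,-0.2025,-0.2025,0],"dz": [0.015,0.015,0.015,0.015,0.015,0.015,0.015,0],"twist": [0,0,0,0,0,0,0,0],"aperture": [94,94,94,94,94,94,94,94]}' > rows.txt && python3 drive.py rows.txt
```

```text
time_s: 1.15
ee_pos: [360.5, 158.9, 200.2]
ee_rot: [0.0, 0.135, 0.991, 0.0]
ft_force: [0.4, -0.4, -0.1]
gripper_width: 94.0
grip_force: 0.0
time_s: 2.15
ee_pos: [541.2, -187.0, 178.2]
ee_rot: [-0.0, 0.137, 0.991, -0.0]
ft_force: [1.2, 0.7, -0.5]
gripper_width: 94.0
grip_force: 0.0
```

Converted, -41 mm / 200 = -0.205.

```bash
echo '{"dx": [-0.205,0,0],"dy": [-0.205,0,0],"dz": [0,0,0],"twist": [0,0,0],"aperture": [94,94,94]}' > rows.txt && python3 drive.py rows.txt; python3 - <<'E'
from h import *
s=readout.read_state();i=optics.get_image("wrist");cv2.imwrite("pics/w1.png",i);w=cam("wrist",s);print(s["ee_pos"],proj(w,(570,-238,46)))
np.save("w1.npy",np.r_[s["ee_pos"],s["ee_rot"]])
E
```

```text
time_s: 2.52
ee_pos: [568.4, -232.9, 178.9]
ee_rot: [-0.001, 0.135, 0.991, 0.001]
ft_force: [-0.5, 0.9, -0.1]
gripper_width: 94.3
grip_force: 0.0
[ 568.42475291 -232.94969359  178.86180828] [267.9 206.6]
```

View pics/w1.png

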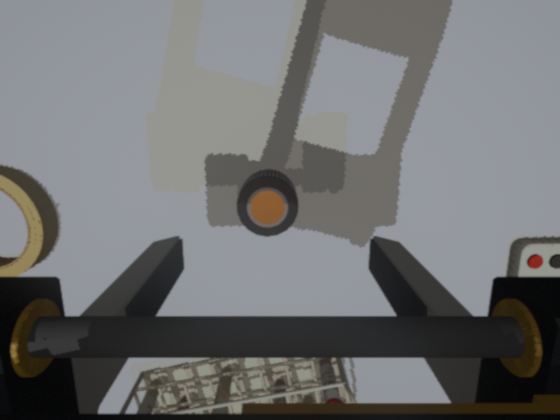

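The wrist view shows the amber glass at (267.5,207.5), with the tube rack's top edge starting at about y=365 near the bottom.

```bash
python3 - <<'E'
from h import *
s=readout.read_state();w=cam("wrist",s);a=cam("scene")
p=atz(w,(267.5,207.5),46);print(p,"rack",atz(w,(145,372),60),atz(w,(345,357),60),atz(a,(357,226),0),atz(a,(410,246),0))
print(totool(s,np.r_[p,33]-s["ee_pos"]))
E
```

```text
[ 570.8 -238.3] rack [ 678.7 -377.3] [ 710.4 -209.4] [ 747.2 -214.1] [ 759.8 -421.1]
[ -3.93055659  -4.87963664 146.12215228]
```

Converted, 40 mm / 200 = 0.2, 36 mm / 200 = 0.18.

```bash
echo '{"dx": [-0.02,0,0,0,0,0],"dy": [-0.025,0,0,0,0,0],"dz": [0.2,0.2,0.18,0.1,0.05,0],"twist": [0,0,0,0,0,0],"aperture": [94,94,94,94,94,94]}' > rows.txt && python3 drive.py rows.txt; python3 - <<'E'
from h import *
s=readout.read_state();print(totool(s,np.r_[570.8,-238.3,33]-s["ee_pos"]))
E
```

```text
time_s: 3.32
ee_pos: [571.8, -239.9, 33.6]
ee_rot: [0.0, 0.135, 0.991, -0.0]
ft_force: [0.2, -0.4, 0.6]
gripper_width: 94.1
grip_force: 0.0
[1.38380695 1.26618964 0.59232094]
```

Converted, 1 mm / 200 = 0.005.

```bash
echo '{"dx": [0.005,0,0,0,0,0],"dy": [0.005,0,0,0,0,0],"dz": [0,0,0,0,0,0],"twist": [0,0,0,0,0,0],"aperture": [40,40,40,40,40,40]}' > rows.txt && python3 drive.py rows.txt
```

```text
time_s: 4.08
ee_pos: [570.9, -239.2, 33.4]
ee_rot: [0.0, 0.135, 0.991, -0.0]
ft_force: [0.4, -1.7, 1.6]
gripper_width: 48.5
grip_force: 30.0
```

Converted, -50 mm / 200 = -0.25, 47 mm / 200 = 0.235.

```bash
echo '{"dx": [0,0,0,0,0.075,0.075,0.075,0.075],"dy": [0,0,0,0,0.235,0.235,0.235,0.235],"dz": [-0.1,-0.225,-0.25,-0.2,0,0,0,0],"twist": [0,0,0,0,0,0,0,0],"aperture": [40,40,40,40,40,40,40,40]}' > rows.txt && python3 drive.py rows.txt;echo '{"dx": [0.08,0.08,0.08,0.075,0,0],"dy": [0.235,0.235,0.235,0.235,0,0],"dz": [0,0,0,0,0,0],"twist": [0,0,0,0,0,0],"aperture": [40,40,40,40,40,40]}' > rows.txt && python3 drive.py rows.txt; python3 - <<'E'
from h import *
s=readout.read_state();i=optics.get_image("wrist");cv2.imwrite("pics/w2.png",i);w=cam("wrist",s);print(s["ee_pos"],proj(w,(495,173,46)),proj(w,(495,173,94)),s["joint_positions"])
np.save("w2.npy",np.r_[s["ee_pos"],s["ee_rot"]])
E
```

```text
time_s: 5.08
ee_pos: [563.1, -40.1, 189.4]
ee_rot: [0.001, 0.135, 0.991, 0.0]
ft_force: [-0.5, 0.4, -1.4]
gripper_width: 48.6
grip_force: 30.0
time_s: 5.82
ee_pos: [552.9, 156.1, 188.8]
ee_rot: [0.0, 0.135, 0.991, -0.0]
ft_force: [0.3, -0.5, -0.6]
gripper_width: 48.6
grip_force: 30.0
[552.90580225 156.07265184 188.82825374] [274.6 125.3] [274.5 127.2] [ 1.24861126e-01  2.36022797e-01  1.58140064e+00 -6.37157770e-04
  1.32375938e+00 -1.17565343e+00]
```

View pics/w2.png

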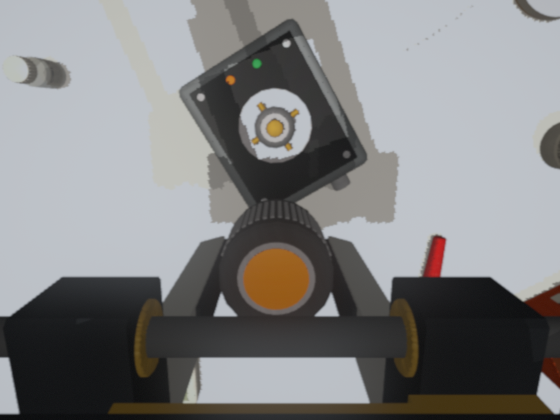

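The shoulder centre is at (276,125), the plunger tip at (275,129) and the held collar's amber glass at (276,278). All three agree with the predicted pixels.

```bash
python3 - <<'E'
from h import *
v=np.load("w2.npy");s=dict(ee_pos=v[:3],ee_rot=v[3:]);w=cam("wrist",s)
P=[np.r_[atz(w,(276,125),46),46],np.r_[atz(w,(275,128.5),94),94],np.r_[atz(w,(276,277.5),v[2]+13),v[2]+13]]
for p in P: print(p,totool(s,p-v[:3]).round(1))
E
```

```text
[495.  174.1  46. ] [ 60.7   2.  142.8]
[495.9 173.1  94. ] [59.5  1.2 94.8]
[552.         158.1        201.82825374] [  1.4   1.7 -13. ]
```

Converted, 40 mm / 200 = 0.2, 35 mm / 200 = 0.175.

```bash
echo '{"dx": [0.2,0.095,0,0,0],"dy": [0,0,0,0,0],"dz": [0,0.1,0.175,0,0],"twist": [0,0,0,0,0],"aperture": [40,40,40,40,40]}' > rows.txt && python3 drive.py rows.txt; python3 - <<'E'
from h import *
P=[]
for k in range(4):
    s=readout.read_state();P.append(s["ee_pos"]);
    i=optics.get_image("side") if k<3 else optics.get_image("scene")
    if k==2:b=i
print(np.mean(P,0),np.std(P,0))
def c(i,x,y,w,h): return cv2.resize(i[y:y+h,x:x+w],None,fx=6,fy=6,interpolation=cv2.INTER_CUBIC)
cv2.imwrite("pics/c3.png",np.hstack([c(i,203,160,66,80),c(b,252,190,66,80)]))
E
```

```text
time_s: 6.5
ee_pos: [497.3, 171.3, 134.4]
ee_rot: [0.001, 0.136, 0.991, 0.0]
ft_force: [0.6, 0.5, -1.8]
gripper_width: 48.8
grip_force: 30.0
[497.65131231 171.60817102 134.82362079] [0.23032167 0.22933989 0.26602743]
```

View pics/c3.png

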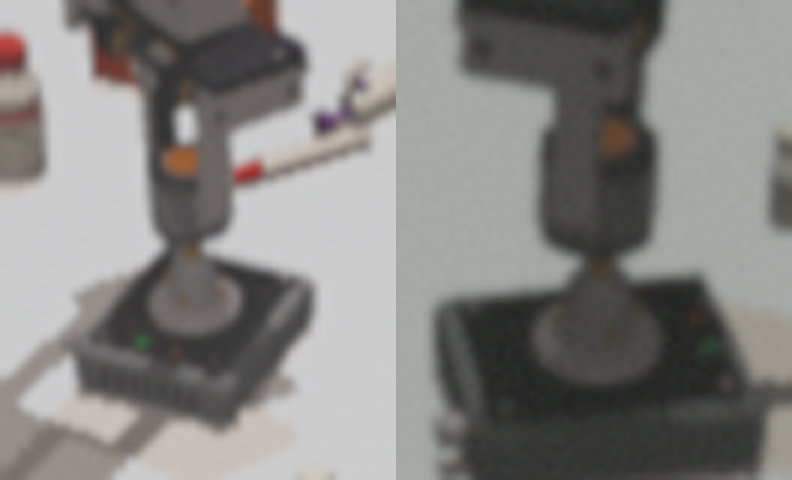

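The collar hangs just above the plunger in both views. In the scene crop its centre is at x≈192.5 with the shoulder at 195. In the side crop it is at 596.5 with the shoulder at 597.5. I'll check these against projections.

```bash
python3 - <<'E'
from h import *
a=cam("scene");b=cam("side")
for c,x0,off in((a,203,0),(b,252,396)):
    f=lambda p:(proj(c,p)[0]-x0)*6+off
    print(f((496,172.5,46)),f((496,172.5,94)),f((496,172.5,110)),"d/dx",(f((506,172.5,110))-f((496,172.5,110)))/10,"d/dy",(f((496,182.5,110))-f((496,172.5,110)))/10)
E
```

```text
194.40000000000003 190.80000000000007 189.59999999999997 d/dx 1.0800000000000067 d/dy -1.2599999999999967
589.8000000000001 592.8000000000001 594.0 d/dx -2.280000000000007 d/dy -0.06000000000001364
```

Converted, 8 mm / 200 = 0.04, 1.5 mm / 200 = 0.0075.

```bash
echo '{"dx": [0.0075,0,0,0,0],"dy": [-0.002,0,0,0,0],"dz": [0.04,0.04,0.03,0.02,0],"twist": [0,0,0,0,0],"aperture": [40,40,40,40,40]}' > rows.txt && python3 drive.py rows.txt; echo '{"dx": [0,0,0,0],"dy": [0,0,0,0],"dz": [0.02,0.02,0.015,0],"twist": [0,0,0,0],"aperture": [40,40,40,40]}' > rows.txt && python3 drive.py rows.txt
```

```text
time_s: 7.32
ee_pos: [494.2, 172.0, 106.7]
ee_rot: [-0.001, 0.135, 0.991, -0.0]
ft_force: [0.1, 1.2, -1.1]
gripper_width: 48.7
grip_force: 30.0
time_s: 7.82
ee_pos: [494.4, 172.0, 95.9]
ee_rot: [-0.0, 0.135, 0.991, -0.0]
ft_force: [0.8, 0.4, -1.2]
gripper_width: 48.7
grip_force: 30.0
```

Converted, 2 mm / 200 = 0.01, 1 mm / 200 = 0.005.

```bash
echo '{"dx": [0,0,0],"dy": [0,0,0],"dz": [0.01,0.005,0],"twist": [0,0,0],"aperture": [40,40,40]}' > rows.txt && python3 drive.py rows.txt; echo '{"dx": [0,0,0],"dy": [0,0,0],"dz": [0.005,0.005,0],"twist": [0,0,0],"aperture": [40,40,40]}' > rows.txt && python3 drive.py rows.txt;echo '{"dx": [0,0],"dy": [0,0],"dz": [0.005,0],"twist": [0,0],"aperture": [40,40]}' > rows.txt && python3 drive.py rows.txt
```

```text
time_s: 8.2
ee_pos: [494.6, 172.1, 93.4]
ee_rot: [0.0, 0.135, 0.991, 0.0]
ft_force: [-0.3, 0.8, -0.9]
gripper_width: 49.3
grip_force: 30.0
time_s: 8.57
ee_pos: [494.8, 172.1, 93.1]
ee_rot: [0.0, 0.135, 0.991, -0.0]
ft_force: [-4.1, -1.4, 9.7]
gripper_width: 48.8
grip_force: 30.0
time_s: 8.82
ee_pos: [495.0, 172.1, 92.9]
ee_rot: [0.0, 0.135, 0.991, -0.0]
ft_force: [-6.1, -0.5, 14.3]
gripper_width: 49.0
grip_force: 30.0
```

Converted, 1 mm / 200 = 0.005, -0.7 mm / 200 = -0.0035.

```bash
echo '{"dx": [0.005,0],"dy": [-0.0015,0],"dz": [-0.0035,0],"twist": [0,0],"aperture": [40,40]}' > rows.txt && python3 drive.py rows.txt; echo '{"dx": [0,0,0,0],"dy": [0,0,0,0],"dz": [0,0,0,0],"twist": [0.0255,0.0255,0.0255,0],"aperture": [40,40,40,40]}' > rows.txt && python3 drive.py rows.txt; python3 -c "
from h import *
print(readout.read_state()['torque'])"
```

```text
time_s: 9.07
ee_pos: [494.8, 172.1, 93.0]
ee_rot: [0.001, 0.135, 0.991, 0.0]
ft_force: [-2.3, -1.5, 8.7]
gripper_width: 48.8
grip_force: 30.0
time_s: 9.57
ee_pos: [496.1, 172.0, 93.0]
ee_rot: [0.003, 0.252, 0.968, 0.001]
ft_force: [1.3, -1.2, 6.0]
gripper_width: 49.0
grip_force: 30.0
[-0.36108964 -0.25047621 -0.03313509]
```

Converted, 0.3 mm / 200 = 0.0015, 0.08 rad / 3.1416 = 0.0255.

```bash
for k in 1; do :; done; echo '{"dx": [0,0,0,0],"dy": [0,0,0,0],"dz": [0.0015,0,0,0],"twist": [0.0255,0.0255,0.0255,0],"aperture": [40,40,40,40]}' > rows.txt && python3 drive.py rows.txt | grep -E 'pos|rot|force'; echo '{"dx": [0,0,0],"dy": [0,0,0],"dz": [0,0,0],"twist": [0.0255,0.0255,0],"aperture": [40,40,40]}' > rows.txt && python3 drive.py rows.txt| grep -E 'pos|rot|force'; python3 -c "
from h import *
print(readout.read_state()['torque'])"
```

```text
ee_pos: [494.5, 171.6, 90.9]
ee_rot: [0.001, 0.366, 0.931, 0.0]
ft_force: [2.5, -2.1, -0.4]
grip_force: 30.0
ee_pos: [494.9, 171.1, 91.0]
ee_rot: [0.002, 0.438, 0.899, -0.0]
ft_force: [3.0, -4.4, -1.0]
grip_force: 30.0
[-0.93577195 -0.70266743  0.21418234]
```

It has dropped over the pins and torque is building against the keyway flank. I'll ease the turn back and push down.

Converted, 1 mm / 200 = 0.005, -0.07 rad / 3.1416 = -0.0223.

```bash
echo '{"dx": [0,0,0,0],"dy": [0,0,0,0],"dz": [0,0.005,0.005,0],"twist": [-0.0223,0,0,0],"aperture": [40,40,40,40]}' > rows.txt && python3 drive.py rows.txt; python3 -c "
from h import *
print(readout.read_state()['torque'])"; echo '{"dx": [0,0],"dy": [0,0],"dz": [0.0075,0],"twist": [0,0],"aperture": [40,40]}' > rows.txt && python3 drive.py rows.txt
```

```text
time_s: 10.95
ee_pos: [494.0, 172.0, 88.7]
ee_rot: [0.0, 0.408, 0.913, 0.0]
ft_force: [3.2, -3.2, 1.1]
gripper_width: 48.8
grip_force: 30.0
[-0.67006028 -0.62810247  0.121201  ]
time_s: 11.2
ee_pos: [493.9, 172.0, 87.2]
ee_rot: [0.0, 0.408, 0.913, 0.0]
ft_force: [3.1, -3.8, 0.4]
gripper_width: 48.4
grip_force: 30.0
```

Converted, 2 mm / 200 = 0.01, 1.5 mm / 200 = 0.0075.

```bash
echo '{"dx": [-0.004,0,0,0],"dy": [0,0,0,0],"dz": [0.0075,0.01,0.01,0],"twist": [0,0,0,0],"aperture": [40,40,40,40]}' > rows.txt && python3 drive.py rows.txt; echo '{"dx": [0,0,0],"dy": [0,0,0],"dz": [0.005,0.005,0],"twist": [0,0,0],"aperture": [40,40,40]}' > rows.txt && python3 drive.py rows.txt
```

```text
time_s: 11.7
ee_pos: [494.1, 171.9, 82.1]
ee_rot: [-0.0, 0.408, 0.913, 0.0]
ft_force: [1.1, -1.9, 5.0]
gripper_width: 48.7
grip_force: 30.0
time_s: 12.08
ee_pos: [494.1, 171.9, 80.4]
ee_rot: [-0.0, 0.408, 0.913, 0.0]
ft_force: [0.4, -1.9, 5.4]
gripper_width: 48.8
grip_force: 30.0
```

```bash
echo '{"dx": [0,0],"dy": [0,0],"dz": [0.005,0],"twist": [0,0],"aperture": [40,40]}' > rows.txt && python3 drive.py rows.txt|grep -E 'pos|ft'; echo '{"dx": [0,0],"dy": [0,0],"dz": [0.005,0],"twist": [0,0],"aperture": [40,40]}' > rows.txt && python3 drive.py rows.txt|grep -E 'pos|ft'; echo '{"dx": [0,0],"dy": [0,0],"dz": [0.005,0],"twist": [0,0],"aperture": [40,40]}' > rows.txt && python3 drive.py rows.txt|grep -E 'pos|ft'
```

```text
ee_pos: [494.2, 171.9, 79.8]
ft_force: [-0.9, -2.7, 9.8]
ee_pos: [494.2, 171.8, 79.7]
ft_force: [-1.6, -3.8, 14.5]
ee_pos: [494.4, 171.6, 79.5]
ft_force: [-3.5, -4.4, 20.1]
```

The TCP has stopped about 14 mm below the pin-rest height and the force is rising stiffly. I'll check that visually.

```bash
python3 - <<'E'
from h import *
b=optics.get_image("side");i=optics.get_image("scene")
def c(i,x,y,w,h): return cv2.resize(i[y:y+h,x:x+w],None,fx=6,fy=6,interpolation=cv2.INTER_CUBIC)
cv2.imwrite("pics/c4.png",np.hstack([c(i,203,160,66,80),c(b,252,190,66,80)]))
s=readout.read_state();print(s["ee_pos"],s["ft_force"],s["time_s"])
a=cam("scene");w=cam("side")
for z in(46,50,54): print(z,[((proj(k,(p[0],p[1],z))-o)*6).round() for k,p,o in((a,(475,155),(203,160)),(w,(495,198),(252,190)))])
E
```

```text
[494.45196425 171.66080383  79.47402738] [-3.73803934 -4.79997165 19.13537871] 12.925
46 [array([193., 326.]), array([194., 367.])]
50 [array([193., 320.]), array([194., 359.])]
54 [array([192., 315.]), array([194., 352.])]
```

View pics/c4.png

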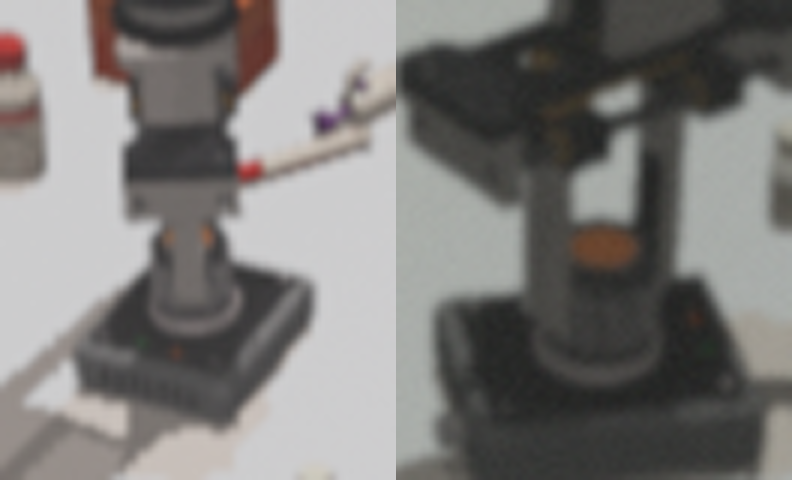

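Both views show the collar seated concentrically on the shoulder, with only a thin even rim visible (scene about (195,325), side about (598,370)). I'm handing in with the fingers still pushing.

```bash
python3 -c "
from plant import ctrl, optics, order, readout
print(order.sign_off())"
```

```text
the job is handed in; nothing more can be done
None
```

The collar is keyed over the pins and pushed fully home on the shoulder; I handed the job in at about 13 s with the fingers still holding it down at roughly 20 N.

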